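# Close and bolt down the pump strainer lid

### The job

Gently lower the strainer housing's hinged lid until it sits flush, without slamming it; then, with the lid down, turn each of its three black captive knobs clockwise to its end stop, in any order. Leave the things standing around the housing where they are.

Things in the scene. Friction and masses are not known exactly. Their poses are not given: they have to be found in the camera images.
- housing: fixed red steel strainer box of a fire pump, 200 (x) x 240 (y) x 110 mm high, with a round pipe stub 48 mm long (84 mm across, centre 55 mm up) on each y side; origin at the centre of its underside, on the table; x points from the lid's front edge to its hinge side, z up
- lid (a joint): opening angle in rad of the grey lid, hinged along the box's far (+x) top edge: 0 is closed and flush, it starts half open (0.6 to 1.0). A stiff hinge keeps it where it is left; some 2 to 8 N straight down on its front edge lowers it
- lid_hinge (a point): the middle of the hinge line, 110 mm above the table; the lid turns about this point's y axis (the housing's axes)
- lid_front (a point): the top face of the lid at the middle of its front edge, where a 60 mm wide tab sticks out 19 mm; 204 mm from the hinge line along the lid; 12 mm above the hinge line when closed. x along the lid to the hinge, z out of its outer face. The lid is 200 x 240 mm, 12 mm thick; push here with closed fingers
- knob_left (a joint): turn of the front left knob in rad: it grows as the knob turns clockwise seen from above; starts between 0.35 and 1.0, end stop (fully home) at 1.8. Needs about 0.1 N m, stays where it is left. When it is home, the white stripe on the bar's -x half points at the yellow mark on the lid, straight towards the lid's front edge
- knob_left_grip (a point): on the front left knob's turning axis, in its grip bar, 30 mm above the lid's outer face. Its x axis lies along the bar's length, y across its width, z along the turning axis, away from the lid. The bar is black, 64 mm long, 18 mm wide, and stands from 6 to 44 mm above the lid, over a 44 mm disc; the axis is 150 mm from the hinge line, 70 mm to the left (+y)
- knob_right (a joint): turn of the front right knob in rad: it grows as the knob turns clockwise seen from above; starts between 0.35 and 1.0, end stop (fully home) at 1.8. Needs about 0.1 N m, stays where it is left. When it is home, the white stripe on the bar's -x half points at the yellow mark on the lid, straight towards the lid's front edge
- knob_right_grip (a point): on the front right knob's turning axis, in its grip bar, 30 mm above the lid's outer face. Its x axis lies along the bar's length, y across its width, z along the turning axis, away from the lid. The bar is black, 64 mm long, 18 mm wide, and stands from 6 to 44 mm above the lid, over a 44 mm disc; the axis is 150 mm from the hinge line, 70 mm to the right (-y)
- knob_back (a joint): turn of the back knob in rad: it grows as the knob turns clockwise seen from above; starts between 0.35 and 1.0, end stop (fully home) at 1.8. Needs about 0.1 N m, stays where it is left. When it is home, the white stripe on the bar's -x half points at the yellow mark on the lid, straight towards the lid's front edge
- knob_back_grip (a point): on the back knob's turning axis, in its grip bar, 30 mm above the lid's outer face. Its x axis lies along the bar's length, y across its width, z along the turning axis, away from the lid. The bar is black, 64 mm long, 18 mm wide, and stands from 6 to 44 mm above the lid, over a 44 mm disc; the axis is 50 mm from the hinge line, on the middle line
- spray_can: bystander: blue spray can, 56 mm across, 162 mm high, upright, beside the housing; origin under its base
- gauge: bystander: round pressure gauge, 100 mm across, 40 mm high, lying face up beside the housing; origin under its centre
- wrench: bystander: steel wrench 200 mm long, lying in front of the housing; origin under its middle
- oil_bottle: bystander: yellow oil bottle, 70 x 100 mm, 228 mm high, upright; origin under its base
- cleaner_bottle: bystander: white bottle with a red cap, 74 mm across, 200 mm high, upright; origin under its base
- beacon: bystander: red beacon lamp on a black foot, 110 mm across, 130 mm high; origin under its base
- extinguisher: bystander: small red fire extinguisher, 90 mm across, 250 mm high, upright; origin under its base

How it is judged:
By the outcome, as a careful person would: the job done as asked, in the order asked, and still so for the second after the job is handed in, with the robot touching nothing.
It also fails if it takes over 67 s, if anything falls off the work surface, if the arm or the gripper's body presses on something with over 40 N, if the wrist force passes 120 N, or if a joint passes its speed limit or range.

### The arm

A 7-joint arm with a two-finger parallel gripper is mounted at the origin on the work surface. World frame = base frame: x ahead of the robot, y to its left, z up, the work surface at z = 0. Lengths are in m, angles in rad, forces in N, time in s.
With the tool pointing down it reaches from about 0.4 to 0.75 m from the base axis. Payload 19.5 kg.
Tool frame: the origin (TCP) lies at the very end of the fingers, on their centre line; the grasp point (between the pads) lies 19 mm behind it; z points along the fingers, y is the line along which they close (so a half turn about z gives the same grasp; the last joint's range is limited). The gripper opens to 85 mm and grips with 20 to 120 N. Pads are 22 mm wide; open, the fingers measure 114 mm over their backs; the gripper's body (76 mm by 85 mm) begins 54 mm behind the grasp point. The pads swing forward as they close: fully open they stand 13 mm farther back than shut.
Start: joints at [-1.198, 0.707, -0.028, 1.485, 0.022, 0.951, -0.075], TCP at [0.232, 0.526, 0.231] pointing down, gripper open.
Joint ranges: [-2.71, 2.71], [-0.32, 2.16], [-1.57, 1.52], [0, 2.45], [-1.46, 4.6], [0, 2.02], [-2.83, 2.83]. Speed limits (rad/s): [1.89, 1.89, 2.57, 2.57, 3.01, 3.01, 3.01].

### API

Orientations are given as a rotation vector (axis times angle).
In Python, from station import state, capture, get_calibration, sign_off gives the robot as it stands. The module is installed in compiled form; this text tells all that it offers.
- The arm moves only by the shell command python3 -m creep 'ROWS'. ROWS is JSON, one flat list of numbers, 7 for each row, row after row: the opening, from -1 (shut) to 1 (fully open), then the shift along the tool's x, y, z normalised to -1 to 1, where 1 is 20 cm, then the turn, a rotation vector about the tool's x, y, z normalised to -1 to 1, where 1 is 90 degrees. In form: [grip, x, y, z, rx, ry, rz, grip, x, y, z, rx, ry, rz, ...]. A call has 1 to 20 rows; each row shifts and turns the commanded pose from where the row before left it, along the tool's axes as they then stand; what a row does not reach is not made up. A row lasts 1/10 s, in which the tool goes at most 50 mm and 8.59 degrees, less where a joint would pass 70% of its speed; a pose out of reach is approached as far as the arm can. A call with a number of a shift or a turn outside -1 to 1 is refused whole. A call with a gripper value outside its range is refused whole. The fingers move at their own pace and stop on an object; the grip force is fixed at half the most. Time passes only in rows, so rows that do not move let the fingers close. It gives the time, the measured TCP pose, the force, the opening and the grip force at its end, in the units of the state.
- state(): the state, without advancing time (a new reading comes with each control period).
- capture(name): name is "scene" or "top" or "wrist"; returns the picture (420x560x3 uint8, blue, green, red); there is no depth.
- get_calibration(name): a dict with "K" (3x3 intrinsics, pixels), "rvec" (rotation vector, rad) and "tvec" (3), from world to camera coordinates, as OpenCV has them; the wrist camera has in their place "tool_from_camera" (4x4, takes a point from camera to tool coordinates, whose origin is the TCP and whose axes are the flange's). Camera axes: x right, y down, z forward; pixel columns grow to the right and rows downward; lengths in m; the calibration is good to about 2 mm. A picture is of the moment at which its call begins: read the wrist's pose just before it. get_calibration takes no time and is no camera call.
- sign_off(): hands the job in; it is judged then, once.
The state is a dict: "time": time; "q": joint angles; "dq": joint speeds; "effort": joint torques, N m; "eef_pos": TCP position; "tcp_rot": TCP orientation; "force": force on the tool from outside, world axes, zero at the start; "moment": the same for the moment, N m; "grip_width": finger opening in m; "grasp_force": force on a finger pad.
Only numpy, scipy, OpenCV 4.12 (cv2) and the standard library are available. Lean on these libraries where they do the work, as an engineer would, in place of code of your own. Each camera call takes 0.05 s, during which the arm holds its last target. There are 200 camera calls.

## Working session

There is one attempt and no reset: what is moved stays moved. The work goes in short steps, Python scripts to look and compute and a shell command to move; the robot and the scene stay as the last step left them, time stands still between calls to the robot, and variables do not carry over. Pictures are saved under pics/ and viewed, at most 10 in all, crops included, and the job is handed in when it is done.

```bash
mkdir -p pics; python3 - <<'E'
from station import *
import cv2,numpy as np
for n in("scene","top"):
    im=capture(n);cv2.imwrite(f"pics/{n}0.png",im)
    c=get_calibration(n);print(n,np.round(c["K"],1).tolist(),c["rvec"],c["tvec"])
s=state();print(s)
print(get_calibration("wrist"))
E
```

```text
scene [[425.2, 0.0, 280.6], [0.0, 425.2, 203.6], [0.0, 0.0, 1.0]] [ 2.28667507 -1.73094487  0.28814497] [-0.14760864  0.51652183  1.36219383]
top [[539.9, 0.0, 281.6], [0.0, 539.9, 220.1], [0.0, 0.0, 1.0]] [ 2.10910111 -2.15149817  0.19614595] [0.00610552 0.53994051 1.82257631]
{'time': 0.1, 'q': array([-1.19771074,  0.70703869, -0.02755853,  1.48493622,  0.02201333,
        0.95088317, -0.0754805 ]), 'dq': array([-6.04871040e-04, -6.69406854e-04,  1.92000699e-04, -5.87191776e-04,
       -1.02364244e-03, -3.34553942e-05, -2.23829762e-04]), 'effort': array([ 3.98068849e-03, -8.84299636e+01,  1.23671081e+00, -2.36457342e+01,
        1.70236052e-02,  5.10683691e-03, -1.88665024e-05]), 'eef_pos': array([0.23165914, 0.52602339, 0.2308797 ]), 'tcp_rot': array([-6.46885755e-01, -3.07414554e+00,  1.50075092e-03]), 'force': array([-0.38211402, -0.53662477,  0.39514306]), 'moment': array([ 0.04307778,  0.02877076, -0.01455354]), 'grasp_force': 0.0, 'grip_width': 0.08502540958680133}
{'K': array([[341.53969785,   0.        , 277.07361815],
       [  0.        , 341.53969785, 209.62539682],
       [  0.        ,   0.        ,   1.        ]]), 'tool_from_camera': array([[ 5.88877744e-05, -9.53476389e-01, -3.01467697e-01,
         7.70832984e-02],
       [ 9.99999996e-01,  7.52525834e-05, -4.26705333e-05,
        -5.28324725e-05],
       [ 6.33715690e-05, -3.01467693e-01,  9.53476390e-01,
        -1.42410658e-01],
       [ 0.00000000e+00,  0.00000000e+00,  0.00000000e+00,
         1.00000000e+00]])}
```

View pics/scene0.png

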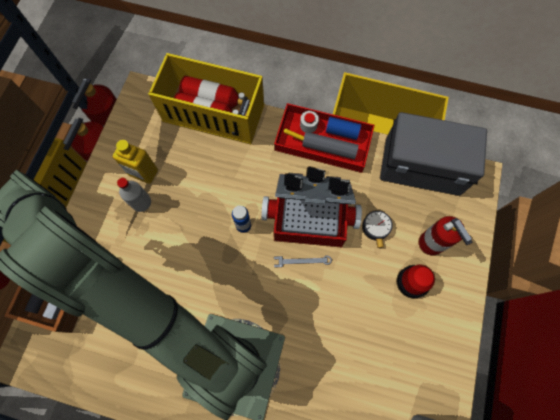

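View pics/top0.png

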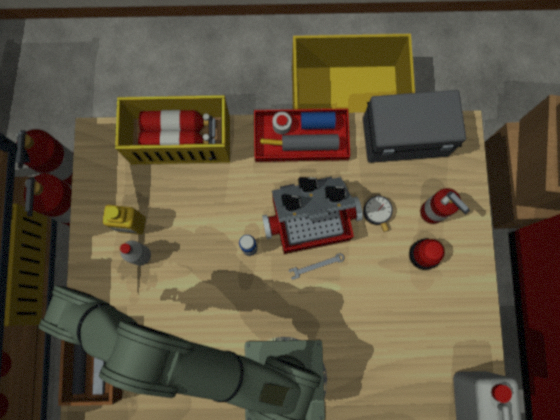

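The scene view shows the housing near (312,215) and the lid leaning back with three black knobs. The spray can is at (242,218), the gauge at (378,225) and the wrench at (302,262). In the top view the housing is near (315,220). I'll enlarge both views.

```bash
python3 - <<'E'
import cv2,numpy as np
a=cv2.imread("pics/scene0.png")[155:255,250:370]
b=cv2.imread("pics/top0.png")[165:265,255:375]
f=lambda i:cv2.resize(np.clip(i*1.7,0,255).astype('uint8'),None,fx=6,fy=6,interpolation=cv2.INTER_CUBIC)
cv2.imwrite("pics/c1.png",f(a));cv2.imwrite("pics/c2.png",f(b))
E
```

```text
(no output)
```

View pics/c1.png

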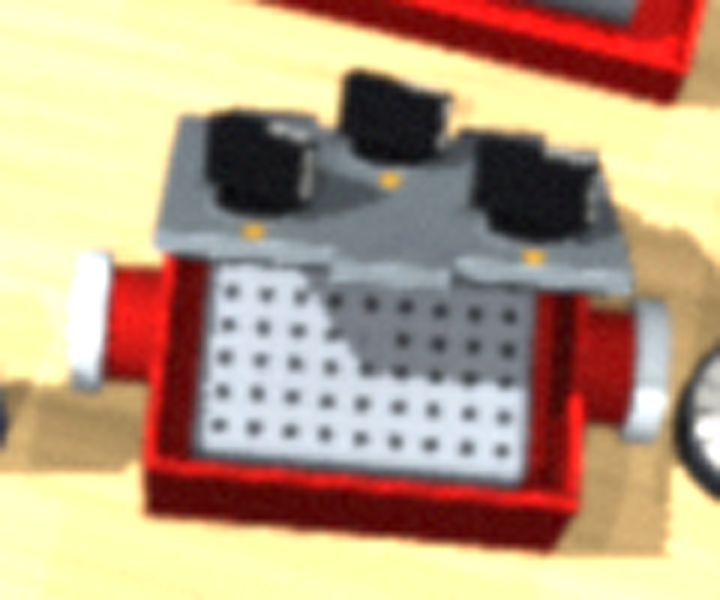

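View pics/c2.png

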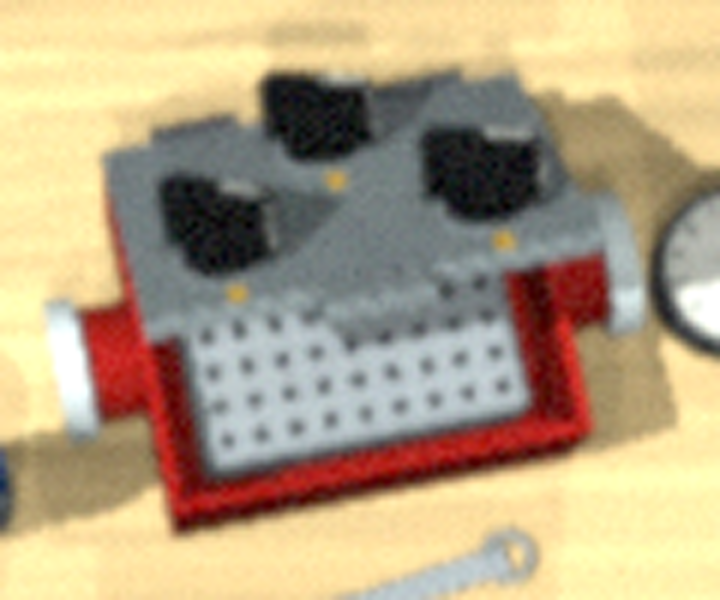

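```bash
cat > fit.py <<'E'
import numpy as np,cv2
from scipy.optimize import least_squares
from station import get_calibration
C={n:get_calibration(n) for n in("scene","top")}
off={"scene":(250,155),"top":(255,165)}
def proj(n,P):
    c=C[n];return cv2.projectPoints(np.float64(P).reshape(-1,3),c["rvec"],c["tvec"],c["K"],None)[0].reshape(-1,2)
def model(p):
    x,y,yaw,a,d,h=p
    R=cv2.Rodrigues(np.array([0,0,yaw]))[0]
    w=lambda q:R@np.array(q)+[x,y,0]
    def lid(q): # closed-lid coords rel hinge
        c,s=np.cos(a),np.sin(a)
        # opening raises front (-x): rotate about +y by +a
        return w(np.array([h,0,.11])+np.array([[c,0,s],[0,1,0],[-s,0,c]])@np.array(q))
    return w,lid
obs=[("scene","b",(-.1,.12,.11),148,463),("scene","b",(-.1,-.12,.11),582,494),
("scene","b",(-.1,.12,0),148,515),("scene","b",(-.1,-.12,0),557,549),
("top","b",(-.1,-.12,.11),590,416),("top","b",(-.1,.12,0),175,530),("top","b",(-.1,-.12,0),590,437),
("scene","m",(.15,.07),254,231),("scene","m",(.05,0),390,180),("scene","m",(.15,-.07),534,257),
("top","m",(.15,.07),237,293),("top","m",(.05,0),337,180),("top","m",(.15,-.07),504,240)]
def res(p,full=False):
    w,lid=model(p);r=[]
    for n,k,q,u,v in obs:
        P=w(q) if k=="b" else lid((-q[0]-p[4],q[1],.012))
        r.append(proj(n,P)[0]-[(u+.5)/6-.5+off[n][0],(v+.5)/6-.5+off[n][1]])
    r=np.array(r)
    return r if full else np.r_[r.ravel(),(p[4]-.03)/.01,(p[5]-.1)/.003]
if __name__=="__main__":
    s=least_squares(res,[.6,0,0.1,.8,.03,.1],loss="soft_l1");p=s.x
    print(np.round(p,4),np.sqrt(np.diag(np.linalg.inv(s.jac.T@s.jac))).round(4));print(res(p,True).round(1).tolist())
    w,lid=model(p)
    for nm,q in dict(front=(-.204,0,.012),kl=(-.15,.07,.042),kr=(-.15,-.07,.042),kb=(-.05,0,.042)).items(): print(nm,lid(q).round(3))
    p2=p.copy();p2[3]=0;w,lid=model(p2)
    for nm,q in dict(front=(-.204,0,.012),kl=(-.15,.07,.042),kr=(-.15,-.07,.042),kb=(-.05,0,.042)).items(): print("closed",nm,lid(q).round(3))
E
python3 fit.py; python3 -c "
import cv2
from station import *
import numpy as np
print(cv2.Rodrigues(state()['tcp_rot'])[0].round(3))"
```

```text
[ 0.5512 -0.1076  0.1958  0.8437  0.0376  0.0984] [0.0016 0.0012 0.0101 0.0259 0.0084 0.0033]
[[-0.4, -0.1], [0.7, 0.4], [0.0, -0.6], [0.2, -1.0], [1.1, 0.3], [-0.2, 0.5], [-3.1, 1.5], [0.3, 0.5], [0.1, -0.7], [0.3, -0.3], [0.1, 0.6], [-0.5, -0.4], [-0.1, -0.1]]
front [ 0.523 -0.113  0.27 ]
kl [ 0.567 -0.033  0.25 ]
kr [ 0.594 -0.17   0.25 ]
kb [ 0.646 -0.089  0.175]
closed front [ 0.448 -0.128  0.122]
closed kl [ 0.487 -0.049  0.152]
closed kr [ 0.514 -0.186  0.152]
closed kb [ 0.599 -0.098  0.152]
[[-0.915  0.403 -0.   ]
 [ 0.403  0.915 -0.001]
 [-0.    -0.001 -1.   ]]
```

```bash
python3 -m creep '[-1,0,0,-0.175,0,0,0, -1,0,0,-0.175,0,0,0, -1,0,0,-0.175,0,0,0, -1,0,0,-0.175,0,0,0, -1,-0.13,-0.11,0,0,0,0, -1,-0.13,-0.11,0,0,0,0, -1,-0.13,-0.11,0,0,0,0, -1,-0.13,-0.11,0,0,0,0, -1,-0.13,-0.11,0,0,0,0, -1,-0.13,-0.11,0,0,0,0, -1,-0.13,-0.11,0,0,0,0, -1,-0.13,-0.11,0,0,0,0, -1,-0.13,-0.11,0,0,0,0, -1,-0.13,-0.11,0,0,0,0, -1,-0.13,-0.11,0,0,0,0, -1,-0.13,-0.11,0,0,0,0, -1,-0.13,-0.11,0,0,0,0, -1,-0.13,-0.11,0,0,0,0, -1,-0.13,-0.11,0,0,0,0, -1,-0.13,-0.11,0,0,0,0]'
python3 -m creep '[-1,0,0,0,0,0,0.09, -1,0,0,0,0,0,0.09, -1,0,0,0,0,0,0.09, -1,0,0,0,0,0,0.09, -1,0,0,0,0,0,0.09, -1,0,0,0,0,0,0.09, -1,0,0,0,0,0,0.09, -1,0,0,0,0,0,0.09, -1,0,0,0,0,0,0, -1,0,0,0,0,0,0]'
```

```text
time: 2.1
eef_pos: [0.4709, 0.0351, 0.3712]
tcp_rot: [-0.647, -3.074, 0.0]
force: [-0.2, 0.1, -0.2]
grip_width: 0.0
grasp_force: 0.0
time: 3.1
eef_pos: [0.4705, 0.0365, 0.3712]
tcp_rot: [-2.188, -2.254, 0.001]
force: [0.7, 0.5, -1.1]
grip_width: -0.0
grasp_force: 0.0
```

```bash
python3 - <<'E'
from station import *
import cv2,numpy as np
s=state();im=capture("wrist");np.savez("w1.npz",pos=s["eef_pos"],rot=s["tcp_rot"])
cv2.imwrite("pics/w1raw.png",im)
cv2.imwrite("pics/w1.png",cv2.resize(np.clip(im*1.5,0,255).astype('uint8'),(800,600),interpolation=cv2.INTER_CUBIC))
E
```

```text
(no output)
```

View pics/w1.png

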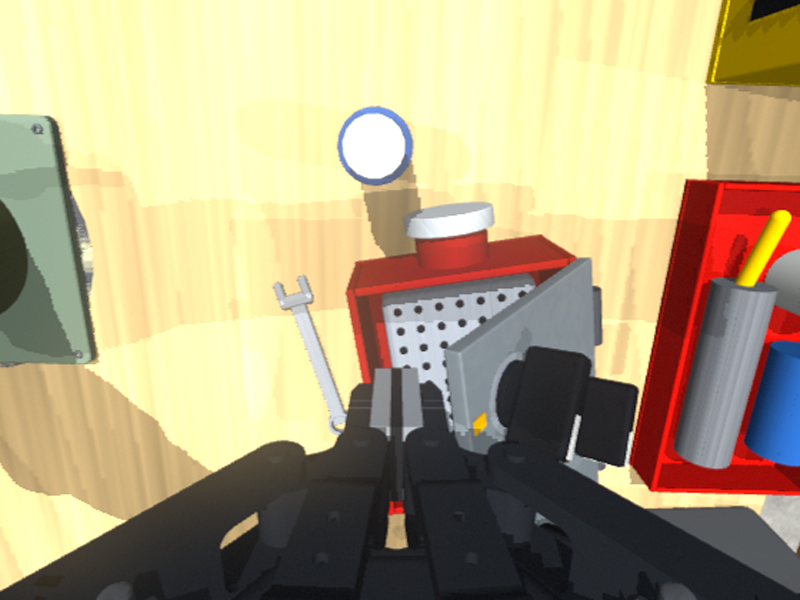

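The wrist view shows the lid edge at (450,350)–(590,260) and a yellow mark at (480,423). It also shows the spray can at (375,145), clear of the path. This agrees with the fit, so I'll move above the tab.

```bash
python3 -m creep '[-1,-0.125,0.046,0,0,0,0, -1,-0.125,0.046,0,0,0,0, -1,-0.125,0.046,0,0,0,0, -1,-0.125,0.046,0,0,0,0, -1,-0.125,0.046,0,0,0,0, -1,-0.125,0.046,0,0,0,0, -1,0,0,0.1,0,0,0, -1,0,0,0.1,0,0,0, -1,0,0,0.1,0,0,0, -1,0,0,0.05,0,0,0, -1,0,0,0,0,0,0]'; python3 - <<'E'
from station import *
import cv2,numpy as np
im=capture("scene")[120:255,235:385]
cv2.imwrite("pics/s2.png",cv2.resize(np.clip(im*1.5,0,255).astype('uint8'),None,fx=4,fy=4,interpolation=cv2.INTER_CUBIC))
E
```

```text
time: 4.25
eef_pos: [0.5292, -0.1121, 0.3006]
tcp_rot: [-2.191, -2.25, 0.001]
force: [-0.3, 0.1, -0.1]
grip_width: -0.0
grasp_force: 0.0
```

View pics/s2.png

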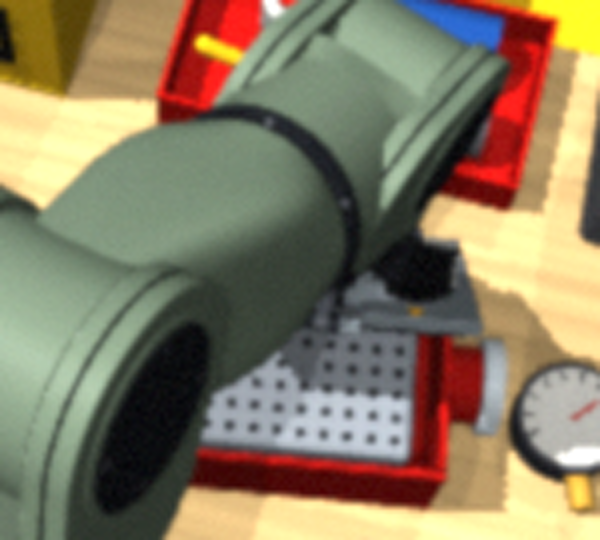

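The tip hangs just over the tab at about (335,320), and nothing has been touched yet. Next I'll feel down to contact.

```bash
python3 -m creep '[-1,0,0,0.03,0,0,0, -1,0,0,0.03,0,0,0, -1,0,0,0.03,0,0,0, -1,0,0,0.02,0,0,0, -1,0,0,0.02,0,0,0]';python3 -m creep '[-1,0,0,0.02,0,0,0, -1,0,0,0.02,0,0,0]';python3 -m creep '[-1,0,0,0.02,0,0,0, -1,0,0,0.02,0,0,0]'
```

```text
time: 4.8
eef_pos: [0.5296, -0.1122, 0.2751]
tcp_rot: [2.193, 2.249, 0.0]
force: [0.1, 0.4, 3.2]
grip_width: -0.0001
grasp_force: 1.4
time: 5.0
eef_pos: [0.5297, -0.1122, 0.2672]
tcp_rot: [2.193, 2.249, 0.0]
force: [0.6, 0.7, 2.1]
grip_width: 0.0004
grasp_force: 1.5
time: 5.2
eef_pos: [0.5294, -0.1124, 0.2592]
tcp_rot: [2.194, 2.249, -0.0]
force: [0.6, 0.2, 2.8]
grip_width: 0.0003
grasp_force: 1.5
```

```bash
python3 -m creep '[-1,-0.003,-0.019,0.02,0,0,0, -1,-0.003,-0.019,0.02,0,0,0, -1,-0.003,-0.019,0.02,0,0,0, -1,-0.003,-0.019,0.02,0,0,0, -1,-0.003,-0.019,0.02,0,0,0, -1,-0.003,-0.016,0.02,0,0,0, -1,-0.003,-0.016,0.02,0,0,0, -1,-0.003,-0.016,0.02,0,0,0, -1,-0.003,-0.016,0.02,0,0,0, -1,-0.003,-0.016,0.02,0,0,0]'
python3 -m creep '[-1,-0.002,-0.012,0.02,0,0,0, -1,-0.002,-0.012,0.02,0,0,0, -1,-0.002,-0.012,0.02,0,0,0, -1,-0.002,-0.012,0.02,0,0,0, -1,-0.002,-0.012,0.02,0,0,0, -1,-0.002,-0.009,0.02,0,0,0, -1,-0.002,-0.009,0.02,0,0,0, -1,-0.002,-0.009,0.02,0,0,0, -1,-0.002,-0.009,0.02,0,0,0, -1,-0.002,-0.009,0.02,0,0,0]'
```

```text
time: 6.2
eef_pos: [0.4946, -0.1189, 0.2189]
tcp_rot: [2.193, 2.249, 0.0]
force: [1.5, 0.8, 1.2]
grip_width: 0.0002
grasp_force: 1.0
time: 7.2
eef_pos: [0.4737, -0.1236, 0.179]
tcp_rot: [2.193, 2.249, -0.0]
force: [1.2, 1.4, 0.9]
grip_width: 0.0002
grasp_force: 0.8
```

```bash
python3 -m creep '[-1,-0.001,-0.006,0.02,0,0,0, -1,-0.001,-0.006,0.02,0,0,0, -1,-0.001,-0.006,0.02,0,0,0, -1,-0.001,-0.006,0.02,0,0,0, -1,-0.001,-0.006,0.02,0,0,0, -1,0,-0.004,0.02,0,0,0, -1,0,-0.004,0.02,0,0,0, -1,0,-0.004,0.015,0,0,0, -1,0,-0.004,0.015,0,0,0, -1,0,-0.004,0.01,0,0,0, -1,0,0,0.01,0,0,0, -1,0,0,0.01,0,0,0]'
```

```text
time: 8.4
eef_pos: [0.4636, -0.1248, 0.1392]
tcp_rot: [-2.193, -2.249, 0.0]
force: [-0.9, 0.1, 1.6]
grip_width: -0.0001
grasp_force: 0.7
```

```bash
python3 -m creep '[-1,0,0,0.01,0,0,0, -1,0,0,0.01,0,0,0, -1,0,0,0.01,0,0,0, -1,0,0,0.01,0,0,0]';python3 -m creep '[-1,0,0,0.01,0,0,0, -1,0,0,0.01,0,0,0, -1,0,0,0.005,0,0,0]';python3 -m creep '[-1,0,0,0.005,0,0,0,-1,0,0,0.005,0,0,0]';python3 -m creep '[-1,0,0,0.005,0,0,0,-1,0,0,0.005,0,0,0]'
```

```text
time: 8.8
eef_pos: [0.4638, -0.1248, 0.1312]
tcp_rot: [-2.193, -2.249, 0.0]
force: [-0.7, 0.2, 0.7]
grip_width: -0.0
grasp_force: 0.7
time: 9.1
eef_pos: [0.4637, -0.1248, 0.1261]
tcp_rot: [-2.193, -2.249, 0.0]
force: [-0.7, -0.2, 1.7]
grip_width: -0.0001
grasp_force: 0.7
time: 9.3
eef_pos: [0.4638, -0.1248, 0.1242]
tcp_rot: [-2.193, -2.249, 0.0]
force: [-1.2, -0.4, 0.6]
grip_width: 0.0002
grasp_force: 0.7
time: 9.5
eef_pos: [0.4638, -0.1248, 0.1223]
tcp_rot: [2.193, 2.249, -0.0]
force: [-1.4, 0.2, 1.0]
grip_width: -0.0003
grasp_force: 0.7
```

```bash
python3 -m creep '[-1,0,0,0.005,0,0,0,-1,0,0,0.005,0,0,0]';python3 -m creep '[-1,0,0,0.005,0,0,0,-1,0,0,0.005,0,0,0]'; python3 - <<'E'
from station import *
import cv2,numpy as np
s=state();im=capture("wrist");sc=capture("scene")
cv2.imwrite("pics/w3raw.png",im);cv2.imwrite("pics/s3raw.png",sc)
a=cv2.resize(im,(480,360));b=cv2.resize(sc[140:260,240:400],(320,240))
o=np.zeros((360,800,3),np.uint8);o[:,:480]=a;o[:240,480:]=b
cv2.imwrite("pics/w3.png",np.clip(o*1.6,0,255).astype('uint8'))
E
```

```text
time: 9.7
eef_pos: [0.4639, -0.1249, 0.1216]
tcp_rot: [2.193, 2.248, 0.002]
force: [-12.4, 4.3, 62.6]
grip_width: -0.0
grasp_force: 31.5
time: 9.9
eef_pos: [0.4641, -0.1249, 0.1213]
tcp_rot: [2.193, 2.247, 0.004]
force: [-22.1, 8.4, 110.3]
grip_width: 0.0002
grasp_force: 55.5
```

View pics/w3.png

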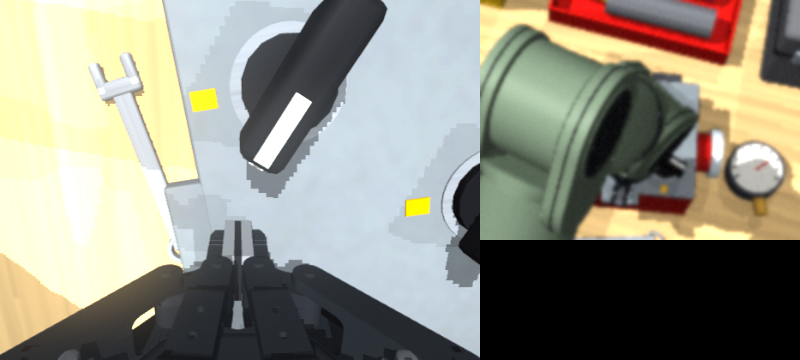

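The lid is flush with the tip at z=0.1216. In the wrist view the left bar's stripe runs from (262,163) to (303,97), and the yellow marks are at (204,100) and (417,207). I'm relieving the pressure before measuring.

```bash
python3 -m creep '[-1,0,0,-0.01,0,0,0,-1,0,0,-0.1,0,0,0,-1,0,0,-0.2,0,0,0,-1,0,0,-0.2,0,0,0,-1,0,0,-0.2,0,0,0,-1,0,0,-0.2,0,0,0,-1,0,0,-0.2,0,0,0,-1,0,0,0,0,0,0]'
cat > wr.py <<'E'
import numpy as np,cv2
from station import *
c=get_calibration("wrist");T=c["tool_from_camera"]
def px2w(uv,z,pos,rot):
    R=cv2.Rodrigues(np.array(rot))[0]
    o=R@T[:3,3]+pos
    d=(R@T[:3,:3]@np.linalg.inv(c["K"])@np.c_[np.array(uv,float),np.ones(len(uv))].T).T
    return o+d*((z-o[2])/d[:,2])[:,None]
def blobs(im,z_y,z_w,pos,rot):
    hsv=cv2.cvtColor(im,cv2.COLOR_BGR2HSV);out=[]
    for nm,m,z in(("yellow",cv2.inRange(hsv,(22,170,90),(35,255,255)),z_y),("white",cv2.inRange(hsv,(0,0,150),(180,25,255)),z_w)):
        n,l,s,ce=cv2.connectedComponentsWithStats(m)
        for i in range(1,n):
            if 60<s[i,4]<1500:
                pts=np.argwhere(l==i)[:,::-1]
                W=px2w(pts,z,pos,rot);mu=W.mean(0)[:2];ev,V=np.linalg.eigh(np.cov(W[:,:2].T))
                if ev[1]**.5<.012:
                    out.append((nm,s[i,4],ce[i].round(0),mu.round(4),np.round(np.degrees(np.arctan2(V[1,1],V[0,1])),1),np.round(ev**.5*12**.5*1000,1)))
    return out
E
python3 - <<'E'
from wr import *
pos=[.4641,-.1249,.1213];rot=[2.193,2.247,.004]
k=560/480
print(px2w(np.array([[262,163],[303,97]])*k,.166,pos,rot).round(4),px2w(np.array([[204,100],[417,207]])*k,.122,pos,rot).round(4))
s=state();print(s["eef_pos"],s["force"]);im=capture("wrist");cv2.imwrite("pics/w4raw.png",im)
for b in blobs(im,.122,.166,s["eef_pos"],s["tcp_rot"]):print(*b)
E
```

```text
time: 10.8
eef_pos: [0.4649, -0.1253, 0.3444]
tcp_rot: [2.189, 2.245, 0.006]
force: [0.2, -0.0, -0.8]
grip_width: 0.0
grasp_force: 0.0
[[ 0.471  -0.0727  0.166 ]
 [ 0.4831 -0.0505  0.166 ]] [[ 0.4466 -0.0541  0.122 ]
 [ 0.5577 -0.1056  0.122 ]]
[ 0.46492759 -0.12529164  0.34435516] [ 0.20673228 -0.03646448 -0.83152731]
yellow 88 [259. 107.] [ 0.4464 -0.0541] -169.9 [ 8.  11.1]
yellow 75 [362. 159.] [ 0.5573 -0.1052] -173.5 [ 7.8 11.1]
yellow 65 [280. 233.] [ 0.4713 -0.1916] -176.0 [ 8.5 10.8]
white 164 [291. 117.] [ 0.477  -0.0616] 60.5 [ 5.1 25.5]
white 141 [407. 176.] [ 0.5902 -0.1135] 68.9 [ 5.2 25.3]
white 124 [313. 257.] [ 0.5051 -0.2009] 71.7 [ 5.6 25.6]
```

The three marks and stripes came out cleanly. The housing yaw is 10.2°. The axes are L (.486,-.0475), B (.597,-.098) and R (.511,-.185), and the bars sit at 60.5°, 68.9° and 71.7°. I'm starting with the left knob.

```bash
python3 -m creep '[1,0.13,0.038,0,0,0,0, 1,0.13,0.038,0,0,0,0, 1,0.13,0.038,0,0,0,0, 1,0,0,0,0,0,0.086, 1,0,0,0,0,0,0.086, 1,0,0,0,0,0,0.086, 1,0,0,0,0,0,0.086, 1,0,0,0.15,0,0,0, 1,0,0,0.15,0,0,0, 1,0,0,0.1,0,0,0, 1,0,0,0,0,0,0, 1,0,0,0,0,0,0]'; python3 -c "
from wr import *
R=cv2.Rodrigues(state()['tcp_rot'])[0];print(R.round(3), np.degrees(np.arctan2(R[1,1],R[0,1])))
s=state();im=capture('wrist')
for b in blobs(im,.122,.166,s['eef_pos'],s['tcp_rot']):print(*b)"
```

```text
time: 12.05
eef_pos: [0.4846, -0.0464, 0.2604]
tcp_rot: [-2.714, -1.582, 0.001]
force: [-0.4, 0.8, 0.3]
grip_width: 0.0855
grasp_force: 0.0
[[ 0.493  0.87  -0.001]
 [ 0.87  -0.493 -0.   ]
 [-0.001 -0.    -1.   ]] -29.54265819919944
yellow 130 [384. 214.] [ 0.5576 -0.1055] -170.3 [ 8.9 11.5]
yellow 118 [243. 225.] [ 0.4463 -0.0544] -172.6 [ 8.3 11.7]
yellow 98 [339. 329.] [ 0.4714 -0.1924] -165.9 [ 9.2 11.8]
white 69 [405. 208.] [ 0.5669 -0.089 ] 115.0 [ 3.7 19.6]
white 259 [448. 222.] [ 0.5901 -0.1147] 68.5 [ 5.6 26.1]
white 261 [278. 235.] [ 0.4767 -0.0625] 60.9 [ 5.9 26.2]
white 238 [469. 306.] [ 0.5796 -0.1903] 58.5 [10.6 18.2]
```

```bash
python3 -m creep '[1,0,0.009,0.125,0,0,0, 1,0,0,0.125,0,0,0, 1,0,0,0.125,0,0,0, 1,0,0,0.125,0,0,0, 1,0,0,0.125,0,0,0, 1,0,0,0,0,0,0]'; python3 -m creep '[-1,0,0,0,0,0,0, -1,0,0,0,0,0,0, -1,0,0,0,0,0,0, -1,0,0,0,0,0,0, -1,0,0,0,0,0,0, -1,0,0,0,0,0,0, -1,0,0,0,0,0,0]'
```

```text
time: 12.7
eef_pos: [0.4857, -0.0471, 0.1341]
tcp_rot: [-2.713, -1.581, 0.003]
force: [-0.8, 0.2, 0.5]
grip_width: 0.0859
grasp_force: 0.0
time: 13.4
eef_pos: [0.4857, -0.0467, 0.136]
tcp_rot: [-2.713, -1.582, 0.0]
force: [-7.4, 3.4, 16.5]
grip_width: 0.0171
grasp_force: 58.3
```

```bash
python3 -m creep '[-1,0,0,-0.01,0,0,0, -1,0,0,0,0,0,0]'; python3 -m creep '[-1,0,0,0,0,0,0.056, -1,0,0,0,0,0,0.056, -1,0,0,0,0,0,0.056, -1,0,0,0,0,0,0.056, -1,0,0,0,0,0,0.056]'; python3 -m creep '[-1,0,0,0,0,0,0.056, -1,0,0,0,0,0,0.056, -1,0,0,0,0,0,0.056, -1,0,0,0,0,0,0.056, -1,0,0,0,0,0,0.036]'; python3 -c "
from wr import *
s=state();R=cv2.Rodrigues(s['tcp_rot'])[0];print(np.degrees(np.arctan2(R[1,1],R[0,1])),s['moment'],s['q'].round(2))"
```

```text
time: 13.6
eef_pos: [0.4859, -0.0467, 0.1373]
tcp_rot: [-2.713, -1.582, 0.001]
force: [-3.9, 4.6, 0.5]
grip_width: 0.0172
grasp_force: 60.5
time: 14.1
eef_pos: [0.486, -0.0468, 0.1373]
tcp_rot: [-2.995, -0.947, 0.001]
force: [-2.2, 3.3, -0.8]
grip_width: 0.0169
grasp_force: 60.7
time: 14.6
eef_pos: [0.486, -0.0469, 0.1373]
tcp_rot: [-3.125, -0.32, 0.001]
force: [-2.0, 2.4, -0.1]
grip_width: 0.0174
grasp_force: 60.7
-78.30085269977002 [0.32600686 0.65252871 0.11620015] [-0.28  0.81  0.58  1.92 -0.74  0.64 -0.59]
```

```bash
cat > m.py <<'E'
from wr import *
s=state();R=cv2.Rodrigues(s['tcp_rot'])[0];print(np.degrees(np.arctan2(R[1,1],R[0,1])).round(2),s['moment'].round(2))
E
for i in 1 2; do python3 -m creep '[-1,0,0,0,0,0,0.012,-1,0,0,0,0,0,0]' >/dev/null; python3 m.py; done
```

```text
-79.16 [ 0.52  0.78 -0.09]
-80.27 [0.64 0.98 0.38]
```

```bash
for i in 1 2 3; do python3 -m creep '[-1,0,0,0,0,0,0.012,-1,0,0,0,0,0,0]' >/dev/null; python3 m.py; done
```

```text
-81.29 [0.64 1.07 1.09]
-82.33 [0.52 1.11 1.58]
-83.37 [0.45 1.14 2.07]
```

The left knob is at its stop. I'll open, rise, move to the back knob and check its stripe.

```bash
python3 -m creep '[1,0,0,0,0,0,0, 1,0,0,0,0,0,0, 1,0,0,0,0,0,0, 1,0,0,0,0,0,0, 1,0,0,0,0,0,0, 1,0,0,-0.15,0,0,0, 1,0,0,-0.15,0,0,0, 1,0,0,-0.15,0,0,0, 1,0,0,0,0,0,0]'; python3 -c "
from wr import *
s=state();R=cv2.Rodrigues(s['tcp_rot'])[0]
print(R.round(3), 'to B', (R.T@(np.array([.597,-.098,s['eef_pos'][2]])-s['eef_pos'])/.2).round(3))
im=capture('wrist');cv2.imwrite('pics/w5.png',im)
for b in blobs(im,.122,.166,s['eef_pos'],s['tcp_rot']):print(*b)"; python3 m.py
```

```text
time: 16.5
eef_pos: [0.4871, -0.0476, 0.2302]
tcp_rot: [3.136, 0.177, 0.007]
force: [-0.3, -0.4, -0.9]
grip_width: 0.0858
grasp_force: 0.0
[[ 0.994  0.113  0.004]
 [ 0.113 -0.994 -0.001]
 [ 0.004  0.001 -1.   ]] to B [0.517 0.312 0.002]
yellow 187 [368. 123.] [ 0.5573 -0.1052] -171.9 [ 8.1 11.5]
yellow 158 [455. 246.] [ 0.4709 -0.1926] -164.9 [ 9. 12.]
white 106 [385.  25.] [ 0.6102 -0.0929] 76.3 [ 2.6 15.3]
white 515 [415.  68.] [ 0.5905 -0.114 ] 69.0 [ 5.8 25.8]
white 291 [552.  83.] [ 0.5916 -0.1933] -146.6 [ 7.8 12.7]
white 854 [291. 266.] [ 0.4609 -0.06  ] 67.5 [24.4 40.9]
white 113 [318. 254.] [ 0.4716 -0.0765] 179.3 [ 5.4 17.6]
white 133 [268. 281.] [ 0.4478 -0.0461] -162.8 [ 4.5 16.5]
-83.51 [0.02 0.03 0.02]
```

```bash
python3 -m creep '[1,0.103,0.0625,0,0,0,0, 1,0.103,0.0625,0,0,0,0, 1,0.103,0.0625,0,0,0,0, 1,0.103,0.0625,0,0,0,0, 1,0.103,0.0625,0,0,0,0, 1,0,0,0,0,0,-0.077, 1,0,0,0,0,0,-0.077, 1,0,0,0,0,0,-0.077, 1,0,0,0,0,0,-0.077, 1,0,0,0,0,0,-0.077, 1,0,0,0,0,0,-0.077, 1,0,0,0,0,0,-0.077, 1,0,0,0,0,0,-0.077, 1,0,0,0,0,0,-0.077, 1,0,0,0,0,0,0, 1,0,0,0,0,0,0]'; python3 m.py;python3 -c "
from wr import *
s=state();R=cv2.Rodrigues(s['tcp_rot'])[0]
print('to B', (R.T@(np.array([.597,-.098,.139])-s['eef_pos'])/.2).round(3))"
```

```text
time: 18.15
eef_pos: [0.5954, -0.0976, 0.2267]
tcp_rot: [-2.594, -1.77, 0.001]
force: [-0.3, 0.1, -0.5]
grip_width: 0.0855
grasp_force: 0.0
-21.38 [-0.01  0.05 -0.01]
to B [0.001 0.008 0.439]
```

```bash
python3 -m creep '[1,0,0.008,0.11,0,0,0, 1,0,0,0.11,0,0,0, 1,0,0,0.11,0,0,0, 1,0,0,0.105,0,0,0, 1,0,0,0,0,0,0]'; python3 -m creep '[-1,0,0,0,0,0,0, -1,0,0,0,0,0,0, -1,0,0,0,0,0,0, -1,0,0,0,0,0,0, -1,0,0,0,0,0,0, -1,0,0,0,0,0,0, -1,0,0,0,0,0,0]'
```

```text
time: 18.65
eef_pos: [0.596, -0.0979, 0.1379]
tcp_rot: [-2.592, -1.771, 0.005]
force: [-0.2, 0.2, 0.4]
grip_width: 0.0853
grasp_force: 0.0
time: 19.35
eef_pos: [0.5966, -0.0981, 0.1407]
tcp_rot: [-2.591, -1.775, 0.001]
force: [-6.2, 2.3, 7.5]
grip_width: 0.0169
grasp_force: 58.6
```

```bash
python3 -m creep '[-1,0,0,0,0,0,0.058, -1,0,0,0,0,0,0.058, -1,0,0,0,0,0,0.058, -1,0,0,0,0,0,0.058, -1,0,0,0,0,0,0.058, -1,0,0,0,0,0,0.058]'; python3 -m creep '[-1,0,0,0,0,0,0.058, -1,0,0,0,0,0,0.058, -1,0,0,0,0,0,0.058, -1,0,0,0,0,0,0.058, -1,0,0,0,0,0,0.058, -1,0,0,0,0,0,0]'; python3 m.py
for i in 1 2 3 4 ; do python3 -m creep '[-1,0,0,0,0,0,0.012,-1,0,0,0,0,0,0]' >/dev/null; python3 m.py; done
```

```text
time: 19.95
eef_pos: [0.5965, -0.0981, 0.1407]
tcp_rot: [-2.976, -1.004, 0.001]
force: [-7.0, 1.0, 6.2]
grip_width: 0.0169
grasp_force: 58.7
time: 20.55
eef_pos: [0.5965, -0.0982, 0.1407]
tcp_rot: [-3.126, -0.307, 0.002]
force: [-6.6, 1.0, 9.4]
grip_width: 0.0169
grasp_force: 59.1
-78.79 [ 0.13  1.49 -0.06]
-79.71 [ 0.11  1.43 -0.03]
-80.74 [0.03 1.55 0.69]
-81.78 [0.01 1.7  1.34]
-82.83 [-0.    1.73  1.78]
```

The back knob is at its stop too. Next is the right knob.

```bash
python3 -m creep '[1,0,0,0,0,0,0, 1,0,0,0,0,0,0, 1,0,0,0,0,0,0, 1,0,0,0,0,0,0, 1,0,0,0,0,0,0, 1,0,0,-0.15,0,0,0, 1,0,0,-0.15,0,0,0, 1,0,0,-0.15,0,0,0, 1,0,0,0,0,0,0]'; python3 -c "
from wr import *
s=state();R=cv2.Rodrigues(s['tcp_rot'])[0]
print('to R', (R.T@(np.array([.511,-.185,.23])-s['eef_pos'])/.2).round(3))
im=capture('wrist')
for b in blobs(im,.122,.166,s['eef_pos'],s['tcp_rot']):print(*b)"; python3 m.py
```

```text
time: 22.25
eef_pos: [0.598, -0.0989, 0.2337]
tcp_rot: [3.134, 0.194, 0.007]
force: [0.2, 0.2, -0.7]
grip_width: 0.0853
grasp_force: 0.0
to R [-0.485  0.373  0.017]
white 71 [124. 170.] [ 0.6226 -0.    ] 93.5 [4.3 7.1]
white 618 [152. 201.] [ 0.6048 -0.0175] 138.3 [18.8 29.4]
white 343 [249. 206.] [ 0.6087 -0.0797] -173.4 [11.5 39.6]
white 98 [153. 229.] [ 0.5859 -0.0186] -139.4 [ 7.1 10.8]
white 345 [276. 252.] [ 0.5793 -0.101 ] -170.0 [ 6.3 27.2]
white 81 [409. 258.] [ 0.5859 -0.1906] 129.2 [ 6.8 14. ]
white 92 [364. 290.] [ 0.5578 -0.165 ] 100.3 [ 3.6 18.1]
white 88 [326. 357.] [ 0.4992 -0.1484] 65.9 [ 8.1 13.6]
white 213 [192. 377.] [ 0.4686 -0.0498] -169.9 [ 5.9 25.6]
-82.89 [-0.04  0.01  0.04]
```

Both turned stripes read 10.1° and 10.0°, against 10.2° for home.

```bash
python3 -m creep '[1,-0.081,0.062,0,0,0,0, 1,-0.081,0.062,0,0,0,0, 1,-0.081,0.062,0,0,0,0, 1,-0.081,0.062,0,0,0,0, 1,-0.081,0.062,0,0,0,0, 1,-0.081,0.062,0,0,0,0, 1,0,0,0,0,0,-0.08, 1,0,0,0,0,0,-0.08, 1,0,0,0,0,0,-0.08, 1,0,0,0,0,0,-0.08, 1,0,0,0,0,0,-0.08, 1,0,0,0,0,0,-0.08, 1,0,0,0,0,0,-0.08, 1,0,0,0,0,0,-0.08, 1,0,0,0,0,0,-0.08, 1,0,0,0,0,0,0, 1,0,0,0,0,0,0]'; python3 m.py;python3 -c "
from wr import *
s=state();R=cv2.Rodrigues(s['tcp_rot'])[0]
print('to R', (R.T@(np.array([.511,-.185,.139])-s['eef_pos'])/.2).round(3))
im=capture('wrist')
for b in blobs(im,.122,.166,s['eef_pos'],s['tcp_rot']):print(*b)"
```

```text
time: 24.0
eef_pos: [0.5096, -0.184, 0.2298]
tcp_rot: [-2.546, -1.839, 0.001]
force: [0.2, -0.1, -0.2]
grip_width: 0.0853
grasp_force: 0.0
-18.32 [-0.04 -0.02 -0.04]
to R [-0.003  0.008  0.454]
yellow 134 [126.  63.] [ 0.4443 -0.0551] 151.7 [ 6.2 10.3]
yellow 215 [307.  82.] [ 0.5575 -0.1051] -166.3 [ 8.4 11.4]
yellow 157 [234. 231.] [ 0.4712 -0.1921] -168.1 [ 8.9 11.5]
white 556 [128.  29.] [ 0.4686 -0.0497] -169.8 [ 5.8 25.6]
white 512 [350.  57.] [ 0.5798 -0.101 ] -169.7 [ 5.7 25.4]
white 206 [192. 211.] [ 0.4617 -0.1564] 93.5 [11.2 23.4]
white 73 [197. 214.] [ 0.4638 -0.1595] -159.9 [4.3 7. ]
white 323 [279. 252.] [ 0.5052 -0.2013] 71.7 [ 5.9 25.9]
```

```bash
python3 -m creep '[1,0,0.008,0.11,0,0,0, 1,0,0,0.11,0,0,0, 1,0,0,0.11,0,0,0, 1,0,0,0.115,0,0,0, 1,0,0,0,0,0,0]'; python3 -m creep '[-1,0,0,0,0,0,0, -1,0,0,0,0,0,0, -1,0,0,0,0,0,0, -1,0,0,0,0,0,0, -1,0,0,0,0,0,0, -1,0,0,0,0,0,0, -1,0,0,0,0,0,0]'
```

```text
time: 24.55
eef_pos: [0.5103, -0.1841, 0.1391]
tcp_rot: [-2.543, -1.84, 0.004]
force: [-0.2, -0.8, 1.2]
grip_width: 0.0856
grasp_force: 0.0
time: 25.25
eef_pos: [0.5108, -0.1844, 0.1418]
tcp_rot: [-2.543, -1.844, 0.001]
force: [-6.6, 2.7, 10.2]
grip_width: 0.017
grasp_force: 59.3
```

Turning 61.5°: 11 rows of 0.061, then small steps.

```bash
python3 -m creep '[-1,0,0,0,0,0,0.061, -1,0,0,0,0,0,0.061, -1,0,0,0,0,0,0.061, -1,0,0,0,0,0,0.061, -1,0,0,0,0,0,0.061, -1,0,0,0,0,0,0.061]'; python3 -m creep '[-1,0,0,0,0,0,0.061, -1,0,0,0,0,0,0.061, -1,0,0,0,0,0,0.061, -1,0,0,0,0,0,0.061, -1,0,0,0,0,0,0.061, -1,0,0,0,0,0,0]'; python3 m.py
for i in 1 2 3 4 ; do python3 -m creep '[-1,0,0,0,0,0,0.012,-1,0,0,0,0,0,0]' >/dev/null; python3 m.py; done
```

```text
time: 25.85
eef_pos: [0.5109, -0.1846, 0.1418]
tcp_rot: [-2.964, -1.041, 0.001]
force: [-6.4, 1.7, 9.8]
grip_width: 0.0167
grasp_force: 59.2
time: 26.45
eef_pos: [0.5109, -0.1848, 0.1418]
tcp_rot: [3.126, 0.309, -0.001]
force: [-7.1, 0.6, 10.2]
grip_width: 0.0167
grasp_force: 59.7
-78.72 [-0.15  1.32 -0.07]
-79.63 [-0.15  1.27 -0.01]
-80.67 [-0.22  1.38  0.63]
-81.7 [-0.28  1.51  1.21]
-82.75 [-0.27  1.61  1.66]
```

```bash
python3 -m creep '[1,0,0,0,0,0,0, 1,0,0,0,0,0,0, 1,0,0,0,0,0,0, 1,0,0,0,0,0,0, 1,0,0,0,0,0,0, 1,0,0,-0.15,0,0,0, 1,0,0,-0.15,0,0,0, 1,0,0,-0.2,0,0,0, 1,0,0,-0.2,0,0,0, 1,0,0,-0.2,0,0,0, 1,-0.2,0,-0.1,0,0,0, 1,-0.2,0,0,0,0,0, 1,-0.2,0,0,0,0,0, 1,0,0,0,0,0,0, 1,0,0,0,0,0,0]'; python3 -c "
from wr import *
s=state();im=capture('wrist');cv2.imwrite('pics/w9.png',np.clip(im*1.4,0,255).astype('uint8'))
for b in blobs(im,.122,.166,s['eef_pos'],s['tcp_rot']):print(*b)"
```

```text
time: 28.75
eef_pos: [0.3923, -0.1995, 0.3417]
tcp_rot: [-3.135, -0.196, -0.002]
force: [0.3, -0.0, 0.0]
grip_width: 0.0853
grasp_force: 0.0
yellow 96 [280. 100.] [ 0.4715 -0.1921] -172.6 [ 8.1 11.5]
yellow 97 [141. 107.] [ 0.4463 -0.0539] -170.0 [ 8.5 11.4]
white 578 [49. 18.] [0.5108 0.0061] -172.0 [12.9 27.6]
white 242 [363.   8.] [ 0.5512 -0.251 ] 60.5 [11.4 13.6]
white 163 [278.  72.] [ 0.4936 -0.1877] -169.6 [ 4.6 25.4]
white 161 [118.  81.] [ 0.4687 -0.0497] -169.9 [ 4.5 25.5]
```

View pics/w9.png

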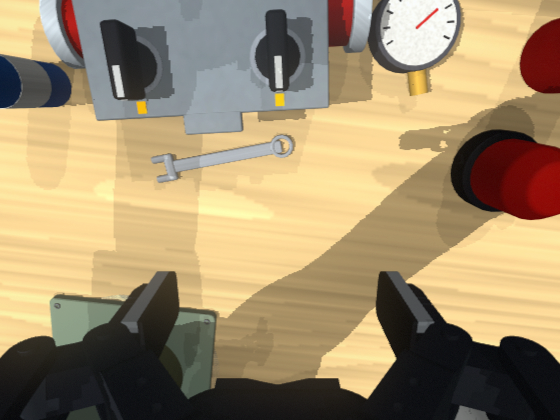

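The lid is flush, and the front knobs at (120,60) and (277,50) point at their marks. The wrench, gauge and can stand where they were.

```bash
python3 -c "
from station import *
print(sign_off())"
```

```text
the job is handed in; nothing more can be done
None
```

The lid was lowered slowly until flush and all three knobs were turned clockwise to their end stops, with the surrounding items left in place; after the lid seated, one push peaked at 110 N wrist force, under the 120 N limit. The job was handed in at about 29 s, and no verdict was returned.

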